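# Stack a machine mount in the clamping nest and lock the cam

### The job

Assemble the machine mount in the clamping nest so that it can be left to bond: turn the nest's clamp knob open, stand the aluminium body upright in the nest, lay every rubber spacer on the bench flat on it, then the steel top disc, stud up, as the uppermost part. Then turn the knob back until it clicks past its detent into the clamped notch, so that the jaw presses the whole stack square into the V. Do not push the sanding block, the hex key set or the jar about.

Things in the scene. Friction and masses are not known exactly. Their poses are not given: they have to be found in the camera images.
- nest (a point): Clamping nest, fixed to the bench: centre of its floor, 15 mm above the bench, on the axis on which a 60 mm part stands when pressed home. x: from the knob through the nest to the V; z up. Two upright V faces (10 mm plates), 45 degrees either side of +x, touch a part that is home. The +y and -y sides are open, so fingers fit beside a part there. Base plate 104 mm wide, from x = -153 to +53 mm.
- jaw_face (a point): Middle of the sprung jaw's slippery white plastic face, 24 mm wide, opposite the V. Clamp open: 36 mm from the nest's axis, so a part has 6 mm of play along the nest's x (middle of the play: 3 mm from the axis towards the jaw). Clamp shut and empty: 28 mm, so nothing goes in. Jaw and V faces reach 98 mm above the nest's floor, the last 6 mm bevelled outward as a lead-in. x axis as the nest's.
- knob (a joint): Cam clamp knob with spring detent, on an upright axis 113 mm from the nest's axis towards its -x; drives the jaw. 0 = clamped (it starts so), grows counter-clockwise from above to 1.4 = open. Closing, a spring ball resists from 0.6 rad, most at about 0.45, and clicks over at 0.35; let go earlier it springs back, past it it holds against the jaw, resting below 0.15. Takes up to 0.3 N m.
- knob_grip (a point): Middle of the knob's grip, a black bar 66 mm long, 14 mm wide, 22 mm high, its middle 85 mm above the bench; the bar lies along this frame's x axis (along the nest's x when clamped) and turns with the knob. Under it are a 14 mm shaft and, from 26 mm below this point, a 40 mm plate.
- mount_body_center (a point): Body of the mount: aluminium, round, 60 mm across, 60 mm high, about 0.35 kg, with a 50 mm waist from 16 to 44 mm up. Grip it by the 16 mm rim at its top, since the nest's V and jaw stand 38 mm higher than its top. Origin: its centre, half-way up; its z axis is the part's axis and points up as it lies.
- top_disc_center (a point): Top disc of the mount: steel, 60 mm across, 10 mm thick, 0.2 kg, with a 12 mm threaded stud in the middle of its upper face, up to 36 mm above its underside. Origin: centre of the 10 mm disc, half-way up it; z up through the stud.
- spacer0_center (a point): Spacer: black rubber puck, 60 mm across, 7 mm thick, about 0.06 kg; two to four are there, all alike. Origin: its centre, half-way up; its z axis is the part's axis and points up as it lies.
- spacer1_center (a point): Spacer: black rubber puck, 60 mm across, 7 mm thick, about 0.06 kg; two to four are there, all alike. Origin: its centre, half-way up; its z axis is the part's axis and points up as it lies.
- spacer2_center (a point): Spacer: black rubber puck, 60 mm across, 7 mm thick, about 0.06 kg; two to four are there, all alike. Origin: its centre, half-way up; its z axis is the part's axis and points up as it lies.
- spacer3_center (a point): Spacer: black rubber puck, 60 mm across, 7 mm thick, about 0.06 kg; two to four are there, all alike. Origin: its centre, half-way up; its z axis is the part's axis and points up as it lies.
- block: Bystander: sanding block with a cork-brown top, 102 x 72 x 28 mm, lying flat. Origin: centre of its underside.
- keys: Bystander: folding hex key set with yellow scales, 116 x 32 x 30 mm. Origin: centre of its underside.
- jar: Bystander: squat white jar with a black screw cap, 66 mm across, 63 mm high. Origin: centre of its underside.
There are look-alikes about, which are no part of the job. What is shaped like the part that bears mount_body_center but purple or yellow is not meant.

How it is judged (in metres and radians):
On the way, in this order (a step that is already met when the one before it is completed fails the run):
1. the clamp knob is open, past its detent (value of joint knob above 1.1 rad), for 0.2 s.
2. the body stands on the nest's floor (horizontal distance between mount_body_center and nest below 0.012 m and z of mount_body_center in the frame of nest between 0.026 and 0.034 m and angle between mount_body_center's own z axis and vertical below 0.06 rad), for 0.2 s.
3. every spacer lies flat in the nest above the body (all of step 2 and horizontal distance between each of spacer0_center, spacer1_center, spacer2_center, spacer3_center and nest below 0.012 m and z of spacer0_center in the frame of nest between 0.06 and 0.088 m and angle between each of spacer0_center, spacer1_center, spacer2_center, spacer3_center's own z axis and vertical below 0.06 rad and z of spacer1_center in the frame of nest between 0.06 and 0.088 m and z of spacer2_center in the frame of nest between 0.06 and 0.088 m and z of spacer3_center in the frame of nest between 0.06 and 0.088 m), for 0.2 s.
4. the top disc lies flat in the nest above all spacers, clamp still open (all of step 3 and horizontal distance between top_disc_center and nest below 0.012 m and z of top_disc_center in the frame of nest between 0.076 and 0.098 m and angle between top_disc_center's own z axis and vertical below 0.06 rad and z of top_disc_center in the frame of spacer0_center above 0.005 m and z of top_disc_center in the frame of spacer1_center above 0.005 m and z of top_disc_center in the frame of spacer2_center above 0.005 m and z of top_disc_center in the frame of spacer3_center above 0.005 m and value of joint knob above 0.9 rad), for 0.2 s.
5. the knob has clicked into the clamped notch (value of joint knob below 0.22 rad), for 0.2 s.
At the end, for the whole second after the job is handed in: The knob is within 0.22 rad of the clamped notch; body on the nest's floor, all spacers present above it and the disc (stud up) above them, each within 2.5 mm of the nest's axis, within 0.06 rad of flat, and at rest (horizontal distance between each of mount_body_center, spacer0_center, spacer1_center, spacer2_center, spacer3_center, top_disc_center and nest below 0.0025 m and z of mount_body_center in the frame of nest between 0.026 and 0.034 m and angle between each of mount_body_center, spacer0_center, spacer1_center, spacer2_center, spacer3_center, top_disc_center's own z axis and vertical below 0.06 rad and z of spacer0_center in the frame of nest between 0.06 and 0.088 m and z of spacer1_center in the frame of nest between 0.06 and 0.088 m and z of spacer2_center in the frame of nest between 0.06 and 0.088 m and z of spacer3_center in the frame of nest between 0.06 and 0.088 m and z of top_disc_center in the frame of nest between 0.076 and 0.098 m and z of top_disc_center in the frame of spacer0_center above 0.005 m and z of top_disc_center in the frame of spacer1_center above 0.005 m and z of top_disc_center in the frame of spacer2_center above 0.005 m and z of top_disc_center in the frame of spacer3_center above 0.005 m and linear speed of each of mount_body, top_disc, spacer0, spacer1, spacer2, spacer3 below 0.02 m/s and value of joint knob below 0.22 rad); the robot touches nothing.
It fails at once if a bystander (sanding block, hex key set or jar) is pushed more than 30 mm (distance of any of block, keys, jar from where it was at the start of the episode above 0.03 m).
Of spacer0, spacer1, spacer2, spacer3 only 2 to 4 are there at a start; the rules pass over those that are not, and their reading is None.
At some moment in a run one of top_disc, spacer0, spacer1, spacer2, spacer3 may be knocked a few centimetres aside while the robot is not near it.
It also fails if it takes over 210 s, if anything falls off the work surface, if the arm or the gripper's body presses on something with over 40 N, if the wrist force passes 120 N, or if a joint passes its speed limit or range.

### The arm

A 6-joint arm with a two-finger parallel gripper is mounted at the origin on a cart in front of the work surface, level with it; the furniture and walls round the work are solid. World frame = base frame: x ahead of the robot, y to its left, z up, the work surface at z = 0. Lengths are in mm, angles in rad, forces in N, time in s.
With the tool pointing down it reaches from about 350 to 875 mm from the base axis. Payload 15.5 kg.
Tool frame: the origin (TCP) lies on the mounting face of the last link; the fingertips stand robot.tcp_to_tips ahead of it and the grasp point (between the pads) lies 155 mm ahead of it (robot.tcp_to_tips is the distance from the TCP to the fingertips, in mm); z points along the fingers, y is the line along which they close (so a half turn about z gives the same grasp; the last joint's range is limited). The gripper opens to 85 mm and grips with 20 to 120 N. Pads are 22 mm wide; open, the fingers measure 114 mm over their backs; the gripper's body (76 mm by 85 mm) begins 54 mm behind the grasp point. The pads swing forward as they close: fully open they stand 13 mm farther back than shut.
Start: joints at [-1.397, 0.494, 1.345, -0, 1.302, -0.096], TCP at [166.588, -602.392, 404.677] pointing down, gripper open.
Joint ranges: [-2.91, 2.91], [-0.82, 2.16], [0.22, 2.67], [-1.22, 4.37], [0.12, 2.79], [-3.08, 3.08]. Speed limits (rad/s): [1.89, 1.89, 2.57, 3.01, 3.01, 3.01].

### API

Orientations are given as a rotation vector (axis times angle).
In Python, from cell import robot gives the robot as it stands.
- The arm moves only by the tool play_rows, never from a script. Its argument "steps" is a list of rows, each a list of 2 entries, a list of its own where there are three numbers: the shift along the world's x, y, z in mm, then the turn, a rotation vector about the world's x, y, z in degrees. In form: [[[tx, ty, tz], [ax, ay, az]], ...]. A call has 1 to 12 rows; each row is the pose to reach, as a shift and turn from the pose commanded when the call began; what a row does not reach only later rows make up. A row lasts 1/12 s, in which the tool goes at most 41.7 mm and 7.16 degrees, less where a joint would pass 70% of its speed; a pose out of reach is approached as far as the arm can. A call with a gripper value outside its range is refused whole. "jaw" is the finger opening in mm, from 0 to 85.4, set as the call begins (left out, the last holds). The fingers move at their own pace and stop on an object; "grip_force" is the grip in N (left out, the last holds). Time passes only in rows, so rows that repeat a pose let the fingers close. It gives the time, the measured TCP pose, the force, the opening and the grip force at its end, in the units of the state.
- robot.observe(): the state, without advancing time (a new reading comes with each control period).
- robot.get_image(name): name is "side" or "top"; returns a dict with "color" (480x640x3 uint8, red, green, blue), "range_z" (480x640 float32, mm along the optical axis (not along the pixel's ray), 0 where there is no reading), "fx", "fy", "cx", "cy" (pixels), "rvec" (rotation vector, rad) and "tvec" (3), from world to camera coordinates, as OpenCV has them. Camera axes: x right, y down, z forward; pixel columns grow to the right and rows downward; lengths in mm; the calibration is good to about 2 mm. A picture is of the moment at which its call begins.
- robot.finish_job(): hands the job in; it is judged then, once.
The state is a dict: "clock": time; "joint_positions": joint angles; "qvel": joint speeds; "joint_efforts": joint torques, N m; "ee_pos": TCP position; "ee_rot": TCP orientation; "contact_force": force on the tool from outside, world axes, zero at the start; "moment": the same for the moment, N m; "width": finger opening in mm; "grasp_force": force on a finger pad.
Only numpy, scipy, OpenCV 4.12 (cv2) and the standard library are available. Lean on these libraries where they do the work, as an engineer would, in place of code of your own. Each camera call takes 0.05 s, during which the arm holds its last target. There are 200 camera calls.

## Working session

There is one attempt and no reset: what is moved stays moved. The work goes in short steps, Python scripts to look and compute and a tool call to move; the robot and the scene stay as the last step left them, time stands still between calls to the robot, and variables do not carry over. Pictures are saved under pics/ and viewed, at most 14 in all, crops included, and the job is handed in when it is done.

Besides the shell and the picture viewer there is one more tool, called after "Request:" as name(argument=value, ...), one argument or row to a line, values as JSON. play_rows: Moves the arm, as the interface text tells. Its arguments: {"type":"object","properties":{"steps":{"type":"array"},"jaw":{"type":"number"},"grip_force":{"type":"number"}},"required":["steps"]}

```bash
ls; mkdir -p pics; cat > h.py <<'E'
import numpy as np, cv2
from cell import robot
def cam(n):
    im=robot.get_image(n); R,_=cv2.Rodrigues(np.array(im['rvec'],float)); im['R']=R; im['t']=np.array(im['tvec'],float).ravel(); return im
def cloud(im):
    z=im['range_z']; v,u=np.mgrid[0:480,0:640]
    P=np.stack([(u-im['cx'])/im['fx']*z,(v-im['cy'])/im['fy']*z,z],-1)
    W=(P-im['t'])@im['R']; W[z==0]=np.nan; return W
def ray(im,u,v,h):
    d=im['R'].T@np.array([(u-im['cx'])/im['fx'],(v-im['cy'])/im['fy'],1]); c=-im['R'].T@im['t']
    return c+d*(h-c[2])/d[2]
def save(im,f): cv2.imwrite('pics/'+f,im['color'][...,::-1])
E
python3 - <<'E'
from h import *
for n in('top','side'):
    im=cam(n); save(im,n+'0.png'); np.savez('/tmp/'+n+'0.npz',**im)
    print(n,-im['R'].T@im['t'],im['fx'],im['R'].round(2).tolist())
print(robot.observe(),robot.tcp_to_tips)
E
```

```text
pics
top [ 483.84196897   -3.26195473 1630.70990032] 589.3415132579631 [[0.0, -1.0, -0.01], [-1.0, -0.0, -0.08], [0.08, 0.01, -1.0]]
side [1125.12528307  339.45195927  887.13157454] 483.935130680401 [[-0.52, 0.85, -0.01], [0.69, 0.42, -0.59], [-0.5, -0.31, -0.81]]
{'clock': 0.1, 'joint_positions': array([-1.39651246e+00,  4.94108520e-01,  1.34609230e+00, -1.80858166e-05,
        1.30249104e+00, -9.55286975e-02]), 'qvel': array([-0.00021493,  0.00013109, -0.00284285, -0.0001287 , -0.00045734,
        0.0005316 ]), 'joint_efforts': array([ 1.37959218e-03, -8.83589387e+01, -3.84562826e+01, -1.66785412e-05,
        5.27836688e-03,  2.01873922e-05]), 'ee_pos': array([ 166.552188  , -602.25007277,  404.15972582]), 'ee_rot': array([-3.11195924e+00, -4.22396026e-01,  9.53072009e-05]), 'contact_force': array([-0.76190827,  0.40051754, -0.86091071]), 'moment': array([0.02996674, 0.04656199, 0.01614651]), 'grasp_force': 0.0, 'width': 85.90797023619366} 173.4
```

View pics/top0.png

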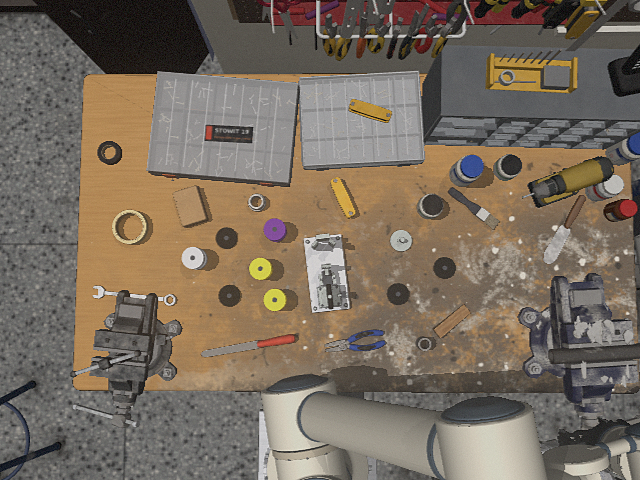

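View pics/side0.png

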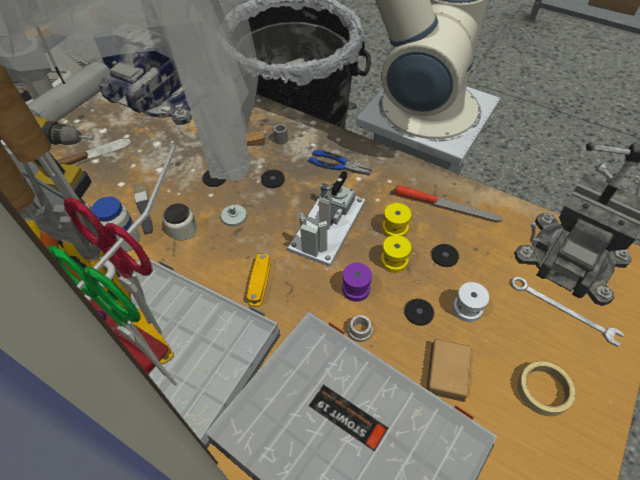

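The top view shows four spacers at (227,238), (229,295), (398,294), (444,267), the body at (193,258) and the disc at (400,240). The nest is at (326,273) with its knob toward the bottom of the image. The look-alikes are at (275,230), (260,268) and (274,299). The side view agrees.

```bash
cat >> h.py <<'E'
def load(n): return dict(np.load('/tmp/'+n+'0.npz'))
def blob(im,W,u,v,z0,z1,r=25):
    """circle centre/radius of points with height z0..z1 near pixel, by component"""
    H=W[...,2]; m=((H>z0)&(H<z1)).astype(np.uint8)
    box=np.zeros_like(m); box[v-r:v+r,u-r:u+r]=1; m&=box
    k,l,s,c=cv2.connectedComponentsWithStats(m)
    i=1+np.argmax(s[1:,4]); P=W[l==i]
    q=cv2.minAreaRect(P[:,:2].astype(np.float32))
    return q, np.median(P[:,2]), len(P)
E
python3 - <<'E'
from h import *
im=load('top'); W=cloud(im)
for n,u,v,a,b,r in [('s0',227,238,4,12,18),('s1',229,295,4,12,18),('s2',398,294,4,12,18),('s3',444,267,4,12,18),('body',193,258,52,70,22),('disc',400,240,6,15,18),
 ('base',326,273,10,20,55),('knob',326,290,88,105,30),('vtop',326,255,105,120,35),('purple',275,230,50,70,22),('y1',260,268,50,70,20),('y2',274,299,50,70,20),('keys',343,198,20,40,30),('jar',431,206,50,75,25),('block',190,206,20,40,30)]:
    try:
        q,h,k=blob(im,W,u,v,a,b,r); print(n,np.round(q[0],1),np.round(q[1],1),round(q[2],1),'h',round(float(h),1),k)
    except Exception as e: print(n,e)
# black spacers by colour
g=im['color'].max(-1)
for u,v in[(227,238),(229,295),(398,294),(444,267)]:
    m=np.zeros_like(g);m[v-16:v+16,u-16:u+16]=(g[v-16:v+16,u-16:u+16]<50); c=max(cv2.findContours(m,0,2)[0],key=cv2.contourArea)
    (a,b),(w,h),_=cv2.fitEllipse(cv2.convexHull(c)); print((round(a,1),round(b,1)),round(w,1),round(h,1),ray(im,a,b,7).round(1))
crop=cv2.resize(im['color'][215:325,280:380,::-1],None,fx=5,fy=5,interpolation=2); cv2.imwrite('pics/nest.png',crop)
E
```

```text
s0 [623.9 253.8] [66. 58.] 34.6 h 7.0 261
s1 [461.2 242.4] [60.2 58.6] 0.6 h 7.0 256
s2 [ 467.4 -217.4] [61.4 63.2] 75.0 h 7.3 261
s3 [ 540.3 -348.5] [60.6 64.6] 10.7 h 7.3 290
body [564.  333.8] [56.9 60. ] 0.1 h 59.5 382
disc [ 615.4 -228.9] [58.3 60.5] 0.6 h 10.0 257
base [525.6 -23.9] [205.7 107.5] 6.4 h 14.8 1488
knob [463.4 -32.4] [63.  13.8] 7.0 h 95.1 126
vtop [542.4 -22.9] [ 9.6 23.4] 8.6 h 110.6 34
purple [641.  115.1] [57.3 57.3] 49.8 h 59.6 385
y1 [535.2 152.1] [56.3 59.1] 0.3 h 59.1 390
y2 [453.  113.4] [55.6 58.6] 0.2 h 59.3 393
keys [734.5 -69.4] [115.6  31.3] 24.0 h 28.5 447
jar [ 708.2 -306.8] [59.1 60.9] 86.5 h 61.7 406
block [709.3 352.3] [101.   71.5] 17.4 h 27.4 899Traceback (most recent call last):
  File "<stdin>", line 11, in <module>
ValueError: max() iterable argument is empty
```

```bash
cat >> h.py <<'E'
def fitrim(P):
    """algebraic circle through hull of top-down points"""
    h=cv2.convexHull(P[:,:2].astype(np.float32))
    return cv2.fitEllipse(h) if len(h)>5 else cv2.minAreaRect(h)
def comp(W,u,v,z0,z1,r):
    H=W[...,2]; m=((H>z0)&(H<z1)).astype(np.uint8); b=np.zeros_like(m); b[v-r:v+r,u-r:u+r]=1; m&=b
    k,l,s,c=cv2.connectedComponentsWithStats(m); return W[l==1+np.argmax(s[1:,4])]
E
python3 - <<'E'
from h import *
im=load('top'); W=cloud(im)
for n,u,v,a,b in [('s0',227,238,4,12),('s1',229,295,4,12),('s2',398,294,4,12),('s3',444,267,4,12),('body',193,258,52,70),('disc',400,240,6,15)]:
    P=comp(W,u,v,a,b,20); e=fitrim(P); print(n,np.round(P.mean(0),1),np.round(e[0],1),np.round(e[1],1),P[:,:2].min(0).round(),P[:,:2].max(0).round())
H=W[...,2]
n0=np.array([575.3,-18.2]);a=np.radians(6.6);ax=np.array([np.cos(a),np.sin(a)]);ay=np.array([-ax[1],ax[0]])
sub=W[215:325,280:380].reshape(-1,3); sub=sub[~np.isnan(sub[:,0])]
L=np.c_[(sub[:,:2]-n0)@ax,(sub[:,:2]-n0)@ay,sub[:,2]]
m=L[:,2]>100; print(L[m][np.argsort(L[m][:,0])].round(1).tolist()[::2])
crop=cv2.resize(im['color'][215:325,280:380,::-1],None,fx=5,fy=5,interpolation=2); cv2.imwrite('pics/nest.png',crop)
E
```

```text
s0 [623.1 252.1   7.3] [622.8 251.7] [58.2 69.7] [593. 216.] [657. 282.]
s1 [463.8 241.    7.4] [462.8 242.3] [57.7 64.4] [431. 213.] [491. 272.]
s2 [ 468.8 -219.3    7.5] [ 464.6 -219.4] [66.1 70.1] [ 431. -250.] [ 499. -185.]
s3 [ 540.9 -349.5    7.6] [ 542.  -348.4] [57.5 77.3] [ 510. -377.] [ 576. -317.]
body [563.9 333.5  59.5] [564.1 333.8] [58.9 59.8] [536. 304.] [592. 364.]
disc [ 615.6 -229.6   10.1] [ 614.  -228.4] [58.6 67.9] [ 586. -259.] [ 645. -199.]
[[-133.1, 1.5, 100.1], [-127.6, 3.5, 101.7], [-120.0, 2.6, 101.6], [-115.4, -3.1, 102.1], [-113.1, -5.9, 104.6], [-112.3, 1.8, 100.7], [-110.0, -1.1, 102.5], [-99.6, 0.3, 100.8], [-91.6, 2.0, 100.1], [-86.5, 1.4, 101.6], [-38.1, -6.6, 104.0], [-37.6, -1.5, 106.8], [-37.2, 3.7, 111.6], [-36.5, 8.8, 110.1], [-36.0, -9.4, 109.6], [-35.5, -4.2, 113.8], [-34.9, 0.9, 112.0], [-34.4, 6.0, 112.5], [-33.7, -12.3, 108.6], [-33.1, -7.1, 108.4], [-32.8, -1.9, 115.4], [-32.2, 0.6, 108.9], [-31.6, 8.3, 114.9], [-31.1, -12.5, 109.5], [-30.6, -7.4, 111.3], [-30.0, -2.3, 109.8], [-29.6, 2.9, 114.0], [-28.8, 8.0, 107.4], [-28.2, 10.4, 100.3]
[... 282 characters left out ...]
[26.2, -16.6, 103.4], [27.1, 19.9, 111.0], [27.3, -29.8, 104.2], [27.6, 22.4, 107.6], [27.7, -24.5, 106.3], [28.3, -19.4, 106.3], [28.5, -14.1, 110.3], [29.5, 14.4, 105.3], [29.8, 22.2, 112.2], [30.4, 24.7, 108.7], [30.6, -19.6, 109.4], [31.8, 16.7, 112.7], [33.0, -19.8, 112.2], [33.3, -17.3, 110.9], [34.9, 19.0, 110.2], [38.0, -4.9, 102.8], [40.0, -7.7, 107.3], [40.2, -10.4, 101.3], [41.1, 0.0, 104.1], [42.2, -15.9, 100.9], [42.7, -10.7, 101.7], [43.2, -5.4, 103.7], [44.3, 4.9, 104.4], [45.1, 10.0, 101.9], [45.3, 12.6, 102.8], [45.6, 15.2, 102.2], [46.2, -3.2, 101.9], [46.4, 2.1, 106.6], [47.7, 9.7, 100.9], [47.9, -11.2, 102.2], [48.3, 14.9, 100.9], [49.3, 1.7, 103.0], [50.0, -16.7, 101.8]]
```

View pics/nest.png

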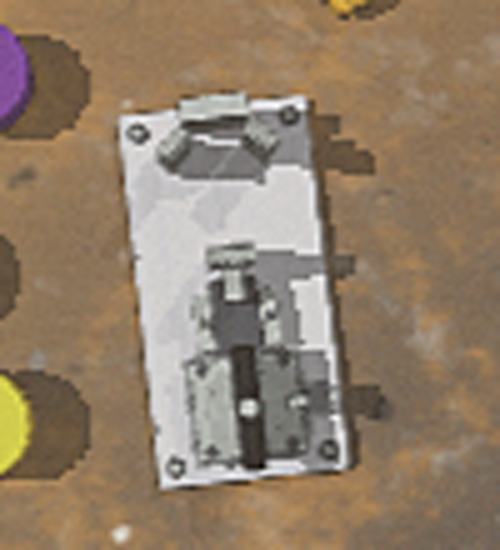

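Request:
play_rows(
  steps=[
    [[296.4,570.9,-60],[0,0,-8.85]],
    [[296.4,570.9,-60],[0,0,-8.85]],
    [[296.4,570.9,-60],[0,0,-8.85]],
    [[296.4,570.9,-60],[0,0,-8.85]],
    [[296.4,570.9,-60],[0,0,-8.85]],
    [[296.4,570.9,-60],[0,0,-8.85]],
    [[296.4,570.9,-60],[0,0,-8.85]],
    [[296.4,570.9,-60],[0,0,-8.85]],
    [[296.4,570.9,-60],[0,0,-8.85]],
    [[296.4,570.9,-60],[0,0,-8.85]],
    [[296.4,570.9,-60],[0,0,-8.85]],
    [[296.4,570.9,-60],[0,0,-8.85]],
  ],
  jaw=50,
)

```text
clock: 1.1
ee_pos: [396.4, -158.6, 358.1]
ee_rot: [3.136, 0.181, 0.0]
contact_force: [0.5, -0.5, 0.5]
width: 50.2
grasp_force: 0.0
```

```bash
python3 - <<'E'
from h import *
im=load('top')
for n,u,v,h in [('base',326.85,273.4,15),('knob',329.8,296.4,96)]: print(n,ray(im,u,v,h).round(1))
print(robot.observe()['ee_pos'],robot.tcp_to_tips)
E
```

```text
base [523.9 -27.6  15. ]
knob [462.4 -34.1  96. ]
[ 396.35643322 -158.58870071  358.09141723] 173.4
```

Request:
play_rows(
  steps=[
    [[66.5,126.5,-20],[0,0,0]],
    [[66.5,126.5,-20],[0,0,0]],
    [[66.5,126.5,-20],[0,0,0]],
    [[66.5,126.5,-20],[0,0,0]],
    [[66.5,126.5,-20],[0,0,0]],
    [[66.5,126.5,-20],[0,0,0]],
    [[66.5,126.5,-60],[0,0,0]],
    [[66.5,126.5,-90],[0,0,0]],
    [[66.5,126.5,-115],[0,0,0]],
    [[66.5,126.5,-115],[0,0,0]],
    [[66.5,126.5,-115],[0,0,0]],
  ],
)

```text
clock: 2.02
ee_pos: [462.0, -34.9, 243.0]
ee_rot: [-3.136, -0.179, 0.004]
contact_force: [0.1, -1.1, 0.8]
width: 50.0
grasp_force: 0.0
```

Request:
play_rows(
  steps=[
    [[0,0,0],[0,0,0]],
    [[0,0,0],[0,0,0]],
    [[0,0,0],[0,0,0]],
    [[0,0,0],[0,0,0]],
    [[0,0,0],[0,0,0]],
    [[0,0,0],[0,0,0]],
  ],
  jaw=0,
  grip_force=30,
)

```text
clock: 2.52
ee_pos: [462.5, -32.3, 245.0]
ee_rot: [-3.134, -0.179, -0.004]
contact_force: [0.9, 37.6, 20.8]
width: 13.4
grasp_force: 29.4
```

```bash
python3 - <<'E'
from h import *
o=robot.observe(); print(o['ee_pos'],o['contact_force'],o['moment'],o['width'],o['grasp_force'],robot.tcp_to_tips)
E
```

```text
[462.50981151 -32.27183288 244.96643428] [ 0.92106296 37.56567072 20.79472701] [ 6.04893509 -0.1393772  -0.10686387] 13.42402143677776 29.359179949387908 173.4
```

Request:
play_rows(
  steps=[
    [[0,2,3],[0,0,0]],
    [[0,2,3],[0,0,0]],
    [[0,2,3],[0,0,0]],
  ],
)

```text
clock: 2.77
ee_pos: [462.3, -31.4, 246.9]
ee_rot: [-3.135, -0.181, -0.001]
contact_force: [1.8, 12.2, -11.8]
width: 13.2
grasp_force: 34.1
```

```bash
python3 - <<'E'
from h import *
o=robot.observe(); print(o['ee_pos'],o['contact_force'],o['moment'],o['width'],o['grasp_force'],robot.tcp_to_tips)
im=cam('side'); save(im,'side1.png')
E
```

```text
[462.32426309 -31.37364548 246.87309502] [  1.84298151  12.20297295 -11.77869865] [ 2.07990219 -0.30575908  0.02983755] 13.176808510447511 34.05341544246767 173.4
```

View pics/side1.png

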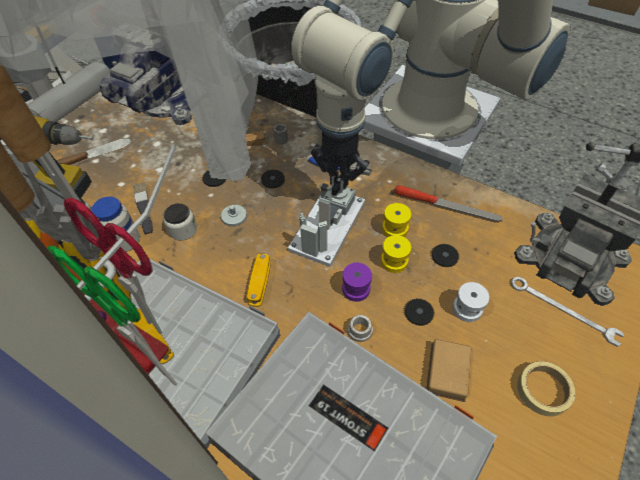

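Request:
play_rows(
  steps=[
    [[0,1,-1],[0,0,7]],
    [[0,1,-1],[0,0,14]],
    [[0,1,-1],[0,0,21]],
    [[0,1,-1],[0,0,28]],
    [[0,1,-1],[0,0,35]],
    [[0,1,-1],[0,0,42]],
    [[0,1,-1],[0,0,49]],
    [[0,1,-1],[0,0,56]],
    [[0,1,-1],[0,0,63]],
    [[0,1,-1],[0,0,70]],
    [[0,1,-1],[0,0,77]],
    [[0,1,-1],[0,0,81]],
  ],
)

```text
clock: 3.82
ee_pos: [461.6, -30.4, 246.7]
ee_rot: [-2.259, -2.182, -0.0]
contact_force: [-8.6, 11.9, 19.4]
width: 13.2
grasp_force: 38.3
```

Request:
play_rows(
  steps=[
    [[0,0,0],[0,0,0]],
    [[0,0,0],[0,0,0]],
    [[0,0,0],[0,0,0]],
    [[0,0,0],[0,0,0]],
  ],
)

```text
clock: 4.15
ee_pos: [461.6, -30.4, 246.7]
ee_rot: [-2.267, -2.174, -0.0]
contact_force: [-7.0, 11.6, 18.7]
width: 13.1
grasp_force: 38.3
```

```bash
python3 - <<'E'
from h import *
o=robot.observe(); print(o['ee_pos'],o['contact_force'],o['moment'],o['width'],o['grasp_force'],o['ee_rot'],np.degrees(2*np.arctan2(o['ee_rot'][1],o['ee_rot'][0])))
E
```

```text
[461.61656139 -30.3922315  246.66245953] [-7.03994341 11.58177055 18.66288031] [1.90949451 1.4470209  0.01657463] 13.116768062240002 38.31432725884952 [-2.26662896e+00 -2.17375737e+00 -4.35079180e-04] -272.39635663701586
```

Request:
play_rows(
  steps=[
    [[0,0,0],[0,0,0]],
    [[0,0,0],[0,0,0]],
    [[0,0,0],[0,0,0]],
    [[0,0,35],[0,0,0]],
    [[0,0,70],[0,0,0]],
    [[0,0,100],[0,0,0]],
    [[20,30,100],[0,0,-7]],
    [[30,60,100],[0,0,-14]],
    [[40,90,100],[0,0,-21]],
    [[50,120,100],[0,0,-28]],
    [[60,150,100],[0,0,-35]],
    [[70,190,100],[0,0,-42]],
  ],
  jaw=85,
)

```text
clock: 5.15
ee_pos: [531.7, 154.4, 345.7]
ee_rot: [2.869, 1.278, 0.001]
contact_force: [0.7, -0.6, 1.3]
width: 85.1
grasp_force: 0.0
```

```bash
python3 - <<'E'
from h import *
o=robot.observe(); print(o['ee_pos'],np.degrees(2*np.arctan2(o['ee_rot'][1],o['ee_rot'][0])))
im=cam('top'); W=cloud(im)
q,h,k=blob(im,W,330,296,88,105,22); print('knob',q,h,k)
q,h,k=blob(im,W,330,255,105,120,22); print(q,h,k)
E
```

```text
[531.7000524  154.3960399  345.69386785] 48.00815799191673
knob ((463.114990234375, -32.085697174072266), (62.49561309814453, 13.706892967224121), 87.3755111694336) 94.82260070292773 123
((534.2243041992188, -23.934846878051758), (7.77510929107666, 20.73843765258789), 0.8025184869766235) 110.50843786302462 30
```

Request:
play_rows(
  steps=[
    [[31,181,-30],[0,0,-7]],
    [[31,181,-30],[0,0,-14]],
    [[31,181,-30],[0,0,-21]],
    [[31,181,-30],[0,0,-28]],
    [[31,181,-30],[0,0,-35]],
    [[31,181,-30],[0,0,-41.4]],
    [[31,181,-60],[0,0,-41.4]],
    [[31,181,-80],[0,0,-41.4]],
    [[31,181,-80],[0,0,-41.4]],
    [[31,181,-80],[0,0,-41.4]],
  ],
)

```text
clock: 6.03
ee_pos: [562.1, 334.2, 265.0]
ee_rot: [3.135, 0.192, -0.003]
contact_force: [-0.2, 0.8, 0.7]
width: 85.5
grasp_force: 0.0
```

```bash
python3 - <<'E'
from h import *
o=robot.observe(); print(o['ee_pos'],np.degrees(2*np.arctan2(o['ee_rot'][1],o['ee_rot'][0])))
E
```

```text
[562.12810852 334.15272893 264.96082201] 7.00019604927685
```

Request:
play_rows(
  steps=[
    [[1,2,-20],[0,0,-0.4]],
    [[1,2,-40],[0,0,-0.4]],
    [[1,2,-58],[0,0,-0.4]],
    [[1,2,-58],[0,0,-0.4]],
    [[1,2,-58],[0,0,-0.4]],
  ],
)

```text
clock: 6.45
ee_pos: [563.6, 336.3, 208.3]
ee_rot: [-3.136, -0.18, -0.001]
contact_force: [-0.3, -0.6, 0.9]
width: 84.6
grasp_force: 0.0
```

Request:
play_rows(
  steps=[
    [[0,0,0],[0,0,0]],
    [[0,0,0],[0,0,0]],
    [[0,0,0],[0,0,0]],
    [[0,0,0],[0,0,0]],
    [[0,0,0],[0,0,0]],
  ],
  jaw=40,
  grip_force=40,
)

```text
clock: 6.87
ee_pos: [563.8, 336.5, 209.3]
ee_rot: [-3.136, -0.181, -0.004]
contact_force: [-0.9, -2.0, 11.9]
width: 58.8
grasp_force: 40.6
```

Request:
play_rows(
  steps=[
    [[0,0,35],[0,0,0]],
    [[0,0,70],[0,0,0]],
    [[0,0,105],[0,0,0]],
    [[0,-30,130],[0,0,0]],
    [[2,-70,140],[0,0,0]],
    [[4,-110,140],[0,0,0]],
    [[6,-150,140],[0,0,0]],
    [[7.4,-190,140],[0,0,0]],
    [[7.4,-230,140],[0,0,0]],
    [[7.4,-270,140],[0,0,0]],
    [[7.4,-310,140],[0,0,0]],
    [[7.4,-330,140],[0,0,0]],
  ],
)

```text
clock: 7.87
ee_pos: [570.3, 2.5, 348.2]
ee_rot: [3.135, 0.178, 0.002]
contact_force: [1.3, 0.7, -3.7]
width: 58.5
grasp_force: 47.0
```

Request:
play_rows(
  steps=[
    [[0,-20,0],[0,0,0]],
    [[0,-23,0],[0,0,0]],
    [[0,-23,0],[0,0,0]],
    [[0,-23,0],[0,0,0]],
  ],
)

```text
clock: 8.2
ee_pos: [570.6, -16.3, 347.7]
ee_rot: [-3.136, -0.18, -0.001]
contact_force: [0.8, 0.4, -2.6]
width: 58.5
grasp_force: 47.0
```

```bash
python3 - <<'E'
from h import *
o=robot.observe(); print(o['ee_pos'],np.degrees(2*np.arctan2(o['ee_rot'][1],o['ee_rot'][0])),o['contact_force'],o['width'])
for n in('top','side'):
    im=cam(n); np.savez('/tmp/'+n+'1.npz',**im)
    if n=='side': cv2.imwrite('pics/a.png',cv2.resize(im['color'][120:280,240:440,::-1],None,fx=4,fy=3.75))
E
```

```text
[570.5608291  -16.33231188 347.71242851] -353.4305212267561 [ 0.7969891  0.4409281 -2.5782867] 58.48997272763206
```

View pics/a.png

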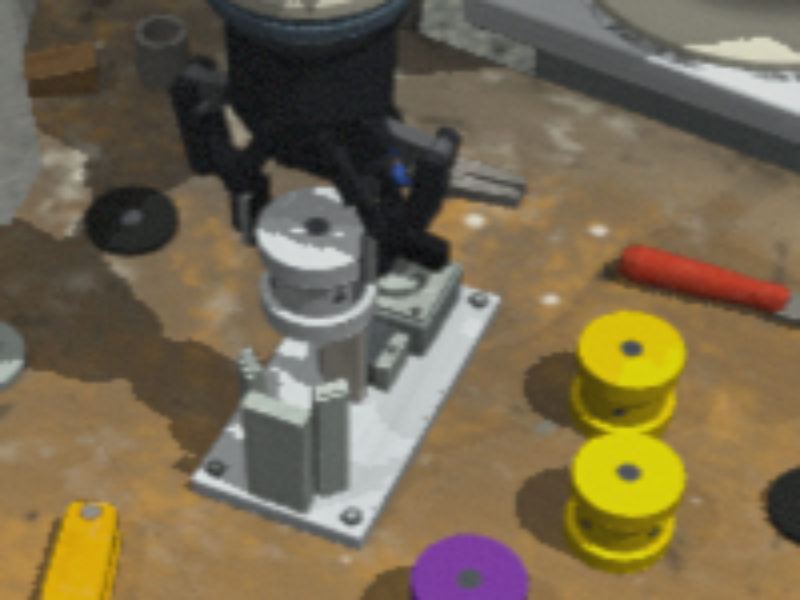

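The crop shows the body held upright above the nest: body at (315,265), V plates at (290,445).

Request:
play_rows(
  steps=[
    [[0.5,-0.7,-10],[0,0,0]],
    [[0.5,-0.7,-20],[0,0,0]],
    [[0.5,-0.7,-25],[0,0,0]],
    [[0.5,-0.7,-30],[0,0,0]],
    [[0.5,-0.7,-35],[0,0,0]],
    [[0.5,-0.7,-40],[0,0,0]],
    [[0.5,-0.7,-40],[0,0,0]],
  ],
)

```text
clock: 8.88
ee_pos: [570.9, -17.3, 306.1]
ee_rot: [-3.136, -0.18, 0.002]
contact_force: [-1.0, -0.8, -4.4]
width: 58.5
grasp_force: 47.0
```

Request:
play_rows(
  steps=[
    [[0,0,-15],[0,0,0]],
    [[0,0,-30],[0,0,0]],
    [[0,0,-45],[0,0,0]],
    [[0,0,-60],[0,0,0]],
    [[0,0,-70],[0,0,0]],
    [[0,0,-75],[0,0,0]],
    [[0,0,-78],[0,0,0]],
    [[0,0,-80],[0,0,0]],
    [[0,0,-81],[0,0,0]],
    [[0,0,-81],[0,0,0]],
  ],
)

```text
clock: 9.72
ee_pos: [571.3, -17.4, 226.6]
ee_rot: [3.136, 0.18, 0.001]
contact_force: [-0.4, -0.3, -2.5]
width: 58.6
grasp_force: 47.1
```

Request:
play_rows(
  steps=[
    [[0,0,-1],[0,0,0]],
    [[0,0,-2],[0,0,0]],
    [[0,0,-2],[0,0,0]],
  ],
)

```text
clock: 9.97
ee_pos: [571.2, -17.4, 224.4]
ee_rot: [3.136, 0.181, 0.001]
contact_force: [-0.1, 0.2, -3.1]
width: 58.7
grasp_force: 47.2
```

Request:
play_rows(
  steps=[
    [[0,0,-1],[0,0,0]],
    [[0,0,-1.5],[0,0,0]],
    [[0,0,-1.5],[0,0,0]],
  ],
)

```text
clock: 10.22
ee_pos: [571.2, -17.4, 224.3]
ee_rot: [3.136, 0.18, 0.002]
contact_force: [-7.6, 1.3, 25.7]
width: 58.8
grasp_force: 49.9
```

Request:
play_rows(
  steps=[
    [[0,0,0],[0,0,0]],
    [[0,0,0],[0,0,0]],
    [[0,0,0],[0,0,0]],
    [[0,0,20],[0,0,0]],
    [[0,0,50],[0,0,0]],
    [[0,0,85],[0,0,0]],
    [[0,0,115],[0,0,0]],
    [[-10,40,130],[0,0,0]],
    [[-35,75,130],[0,0,0]],
    [[-55,110,130],[0,0,0]],
    [[-75,145,130],[0,0,0]],
    [[-90,180,130],[0,0,0]],
  ],
  jaw=85,
)

```text
clock: 11.22
ee_pos: [479.3, 163.9, 352.9]
ee_rot: [-3.136, -0.18, 0.001]
contact_force: [1.6, -0.2, 0.3]
width: 84.8
grasp_force: 0.0
```

```bash
cat >> h.py <<'E'
def survey():
    im=cam('top'); W=cloud(im); H=W[...,2]
    # low discs lying on the bench
    m=((H>4.5)&(H<14)&(W[...,0]>400)&(W[...,0]<680)&(abs(W[...,1])<420)).astype(np.uint8)
    m=cv2.morphologyEx(m,cv2.MORPH_OPEN,np.ones((3,3)))
    k,l,s,c=cv2.connectedComponentsWithStats(m)
    for i in range(1,k):
        if 120<s[i,4]<420:
            P=W[l==i]; q=cv2.minAreaRect(P[:,:2].astype(np.float32)); print('low',c[i].round(),np.round(P.mean(0),1),np.round(q[0],1),np.round(q[1],1),s[i,4])
    n0=np.array([574.2,-16.8]); n0=n0+[1,-2]; a=np.radians(6.6);ax=np.array([np.cos(a),np.sin(a)]);ay=np.array([-ax[1],ax[0]])
    d=W[...,:2]-n0; L=np.stack([d@ax,d@ay],-1); mm=(np.hypot(L[...,0],L[...,1])<26)&(H>20)&(H<130)
    if mm.sum(): print('nest top',np.median(H[mm]).round(1),mm.sum(),'spread',np.percentile(H[mm],[5,95]).round(1))
    return im,W
def st():
    o=robot.observe(); print(o['clock'].__round__(2),o['ee_pos'].round(1),np.round(np.degrees(2*np.arctan2(o['ee_rot'][1],o['ee_rot'][0]))%360,1),o['contact_force'].round(1),round(o['width'],1))
E
python3 - <<'E'
from h import *
st(); im,W=survey()
e=comp(W,326,250,65,80,18); print(fitrim(e),e.mean(0),len(e))
E
```

```text
11.22 [479.3 163.9 352.9] 6.6 [ 1.6 -0.2  0.3] 84.8
nest top 74.3 305 spread [68.6 79.6]
((571.757568359375, -18.483177185058594), (58.300357818603516, 59.6064338684082), 127.04540252685547) [571.63844955 -18.22340128  73.85352965] 384
```

```bash
sed -i 's/H=W\[...,2\]\n    # low/&/; s/    # low discs lying on the bench/    B=cv2.blur(np.nan_to_num(H).astype(np.float32),(5,5))/; s/m=((H>4.5)&(H<14)&/m=((B>3.6)\&(B<16)\&/' h.py
python3 - <<'E'
from h import *
survey()
E
```

```text
low [226. 238.] [622.3 252.    6.4] [622.5 253.2] [56.4 53.2] 318
low [400. 240.] [ 615.5 -229.5    9. ] [ 614.3 -230.8] [60.6 60. ] 362
low [444. 268.] [ 541.5 -349.7    6.8] [ 540.9 -350.1] [57.1 55.9] 349
low [397. 293.] [ 470.6 -221.     6.9] [ 471.5 -222. ] [54.  60.5] 347
low [458. 314.] [ 416.  -384.6   10. ] [ 411.3 -382.6] [31.8 64.9] 207
nest top 74.7 299 spread [68.7 80.3]
```

Request:
play_rows(
  steps=[
    [[-10,40,-20],[0,0,0]],
    [[-17,79,-50],[0,0,0]],
    [[-17,79,-90],[0,0,0]],
    [[-17,79,-125],[0,0,0]],
    [[-17,79,-150],[0,0,0]],
    [[-17,79,-165],[0,0,0]],
    [[-17,79,-172],[0,0,0]],
    [[-17,79,-175],[0,0,0]],
    [[-17,79,-175],[0,0,0]],
  ],
  jaw=70,
)

```text
clock: 12.07
ee_pos: [464.5, 241.5, 177.8]
ee_rot: [3.136, 0.18, 0.0]
contact_force: [0.4, -0.1, 0.4]
width: 69.8
grasp_force: 0.0
```

Request:
play_rows(
  steps=[
    [[-2,1.4,-1],[0,0,0]],
    [[-2,1.4,-3],[0,0,0]],
    [[-2,1.4,-4],[0,0,0]],
    [[-2,1.4,-4],[0,0,0]],
  ],
)

```text
clock: 12.4
ee_pos: [462.2, 243.1, 174.2]
ee_rot: [-3.136, -0.181, -0.001]
contact_force: [-1.5, -0.3, 0.5]
width: 69.6
grasp_force: 0.0
```

```bash
python3 - <<'E'
from h import *
st(); im=cam('side'); R=im['R'];t=im['t']
p=R@np.array([462,242,0])+t; u,v=int(p[0]/p[2]*im['fx']+im['cx']),int(p[1]/p[2]*im['fy']+im['cy']); print(u,v)
cv2.imwrite('pics/b.png',cv2.resize(im['color'][v-60:v+40,u-60:u+60,::-1],None,fx=6,fy=6,interpolation=2))
E
```

```text
12.4 [462.2 243.1 174.2] 6.6 [-1.5 -0.3  0.5] 69.6
444 255
```

View pics/b.png

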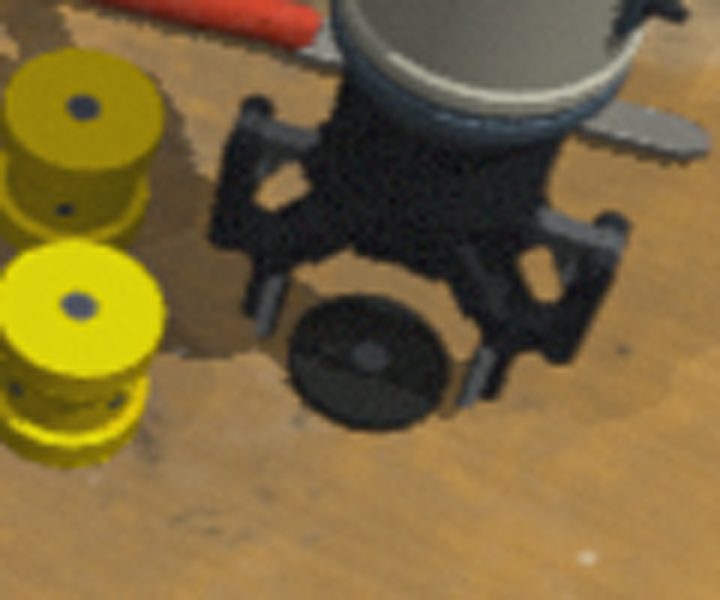

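The side crop shows the fingers either side of the spacer at (368,362), well centred, with the tips still a few mm above the bench.

Request:
play_rows(
  steps=[
    [[0,0,-2],[0,0,0]],
    [[0,0,-3],[0,0,0]],
    [[0,0,-4],[0,0,0]],
    [[0,0,-4],[0,0,0]],
  ],
)

```text
clock: 12.78
ee_pos: [462.1, 243.0, 169.5]
ee_rot: [3.136, 0.18, -0.0]
contact_force: [-0.1, 0.3, -0.3]
width: 70.1
grasp_force: 0.0
```

Request:
play_rows(
  steps=[
    [[0,0,-1],[0,0,0]],
    [[0,0,-2],[0,0,0]],
    [[0,0,-2],[0,0,0]],
  ],
)

```text
clock: 13.03
ee_pos: [462.1, 243.0, 167.6]
ee_rot: [3.136, 0.18, -0.0]
contact_force: [0.0, 0.4, 0.5]
width: 69.9
grasp_force: 0.0
```

Request:
play_rows(
  steps=[
    [[0,0,0],[0,0,0]],
    [[0,0,0],[0,0,0]],
    [[0,0,0],[0,0,0]],
    [[0,0,0],[0,0,0]],
  ],
  jaw=45,
  grip_force=20,
)

```text
clock: 13.37
ee_pos: [462.3, 243.0, 168.6]
ee_rot: [-3.136, -0.18, -0.002]
contact_force: [-1.0, -3.7, 18.6]
width: 58.8
grasp_force: 29.5
```

Request:
play_rows(
  steps=[
    [[0,0,30],[0,0,0]],
    [[0,0,65],[0,0,0]],
    [[0,0,100],[0,0,0]],
    [[10,-25,130],[0,0,0]],
    [[25,-60,141],[0,0,0]],
    [[39,-94,141],[0,0,0]],
    [[53,-128,141],[0,0,0]],
    [[67,-162,141],[0,0,0]],
    [[81,-196,141],[0,0,0]],
    [[95,-230,141],[0,0,0]],
    [[104,-250,141],[0,0,0]],
    [[109,-260,141],[0,0,0]],
  ],
)

```text
clock: 14.37
ee_pos: [572.0, -19.8, 308.7]
ee_rot: [3.136, 0.177, 0.001]
contact_force: [-0.3, 0.0, -1.1]
width: 58.7
grasp_force: 23.5
```

Request:
play_rows(
  steps=[
    [[0,0,0],[0,0,0]],
    [[0,0,0],[0,0,0]],
  ],
)

```text
clock: 14.53
ee_pos: [570.9, -16.8, 308.5]
ee_rot: [-3.136, -0.179, 0.001]
contact_force: [-0.9, 0.4, -1.7]
width: 58.5
grasp_force: 23.5
```

```bash
python3 - <<'E'
from h import *
st(); im,W=survey(); im=cam('side'); cv2.imwrite('pics/c.png',cv2.resize(im['color'][120:280,240:440,::-1],None,fx=4,fy=3.75))
E
```

```text
14.53 [570.9 -16.8 308.5] 6.5 [-0.9  0.4 -1.7] 58.5
low [225. 238.] [622.3 253.3   6.5] [622.5 252.5] [51.6 54.7] 302
low [400. 240.] [ 615.8 -229.5    9.2] [ 616.2 -228.7] [58.6 60.1] 350
low [444. 267.] [ 542.2 -349.2    6.7] [ 542.9 -349.6] [55.8 55.5] 352
low [311. 282.] [500.7  15.5  12.8] [497.2  13. ] [76.2 26.8] 213
low [398. 294.] [ 469.1 -221.2    6.7] [ 469.4 -220.6] [58.8 54.8] 352
low [458. 314.] [ 416.2 -385.1    9.2] [ 410.8 -382.6] [32.3 66.8] 213
```

View pics/c.png

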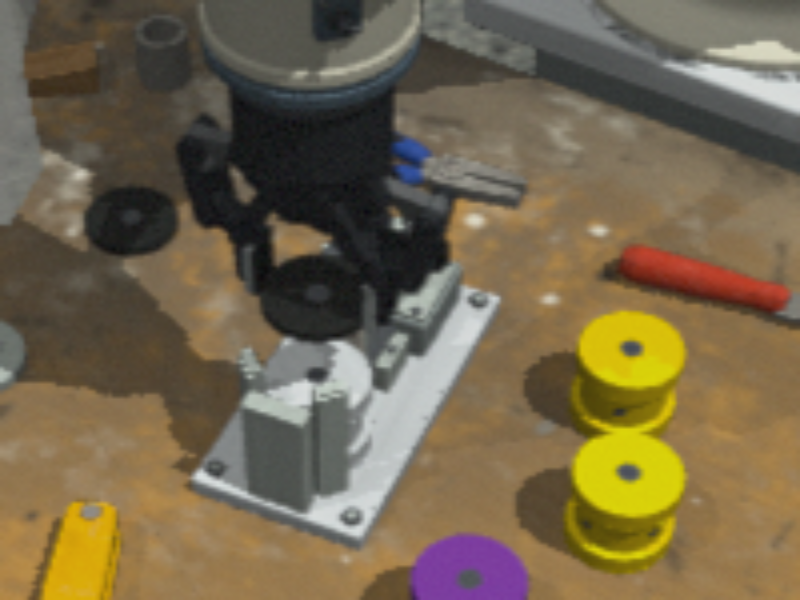

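The spacer at (315,293) is held flat, straight above the body at (318,380).

Request:
play_rows(
  steps=[
    [[0,-0.5,-15],[0,0,0]],
    [[0,-0.5,-25],[0,0,0]],
    [[0,-0.5,-35],[0,0,0]],
    [[0,-0.5,-45],[0,0,0]],
    [[0,-0.5,-55],[0,0,0]],
    [[0,-0.5,-61],[0,0,0]],
    [[0,-0.5,-63],[0,0,0]],
    [[0,-0.5,-63.5],[0,0,0]],
    [[0,-0.5,-63.5],[0,0,0]],
  ],
)

```text
clock: 15.38
ee_pos: [571.3, -17.5, 245.3]
ee_rot: [-3.136, -0.18, -0.0]
contact_force: [0.8, 0.8, -0.3]
width: 58.4
grasp_force: 23.5
```

Request:
play_rows(
  steps=[
    [[0,0,-1],[0,0,0]],
    [[0,0,-1.5],[0,0,0]],
    [[0,0,-1.5],[0,0,0]],
  ],
)

```text
clock: 15.63
ee_pos: [571.2, -17.5, 244.0]
ee_rot: [3.136, 0.18, 0.001]
contact_force: [-0.4, 0.3, -1.1]
width: 58.7
grasp_force: 23.5
```

Request:
play_rows(
  steps=[
    [[0,0,0],[0,0,0]],
    [[0,0,0],[0,0,0]],
    [[0,0,2],[0,0,0]],
    [[0,0,30],[0,0,0]],
    [[0,0,65],[0,0,0]],
    [[10,30,75],[0,0,0]],
    [[20,70,75],[0,0,0]],
    [[30,110,75],[0,0,0]],
    [[40,150,75],[0,0,0]],
    [[46,185,70],[0,0,0]],
    [[51,220,60],[0,0,0]],
    [[51,250,50],[0,0,0]],
  ],
  jaw=74,
)

```text
clock: 16.63
ee_pos: [622.7, 235.0, 294.0]
ee_rot: [-3.136, -0.181, -0.003]
contact_force: [0.2, 0.6, 0.1]
width: 73.9
grasp_force: 0.0
```

Request:
play_rows(
  steps=[
    [[0,0,0],[0,0,0]],
    [[0,0,0],[0,0,0]],
  ],
)

```text
clock: 16.8
ee_pos: [621.7, 234.1, 293.1]
ee_rot: [3.136, 0.184, -0.002]
contact_force: [0.5, -0.9, 0.1]
width: 73.8
grasp_force: 0.0
```

```bash
python3 - <<'E'
from h import *
st(); im,W=survey(); e=comp(W,326,250,65,92,18); print(fitrim(e),e.mean(0),len(e)); save(im,'d.png')
E
```

```text
16.8 [621.7 234.1 293.1] 6.7 [ 0.5 -0.9  0.1] 73.8
low [400. 240.] [ 617.4 -230.     8.8] [ 618.8 -231.1] [59.6 62.5] 363
low [341. 267.] [541.4 -66.3  12.7] [543.4 -61.4] [127.8  35.6] 378
low [444. 268.] [ 541.3 -350.4    6.6] [ 543.3 -349.8] [55.6 56.5] 344
low [397. 293.] [ 470.3 -221.1    7. ] [ 471.3 -221.4] [53.9 54.6] 344
low [339. 307.] [432.4 -59.7  10.3] [428.6 -53. ] [27.9 88.4] 135
low [458. 314.] [ 416.  -385.6    9.5] [ 409.4 -382.5] [33.7 65.3] 203
nest top 81.8 302 spread [76.6 87.5]
((574.6353149414062, -18.83018684387207), (58.796173095703125, 65.33436584472656), 89.15817260742188) [572.19922775 -18.79374547  81.43081672] 414
```

Request:
play_rows(
  steps=[
    [[0.3,20,-30],[0,0,0]],
    [[0.3,20,-60],[0,0,0]],
    [[0.3,20,-90],[0,0,0]],
    [[0.3,20,-110],[0,0,0]],
    [[0.3,20,-120],[0,0,0]],
    [[0.3,20,-124],[0,0,0]],
    [[0.3,20,-124.5],[0,0,0]],
    [[0.3,20,-124.5],[0,0,0]],
  ],
  jaw=72,
)

```text
clock: 17.52
ee_pos: [623.1, 252.2, 170.6]
ee_rot: [-3.136, -0.18, -0.003]
contact_force: [-0.0, 0.3, -0.3]
width: 71.8
grasp_force: 0.0
```

Request:
play_rows(
  steps=[
    [[0,0,0],[0,0,0]],
    [[0,0,0],[0,0,0]],
    [[0,0,0],[0,0,0]],
    [[0,0,0],[0,0,0]],
  ],
  jaw=45,
)

```text
clock: 17.85
ee_pos: [623.0, 252.5, 171.1]
ee_rot: [-3.136, -0.18, -0.004]
contact_force: [-1.0, -2.9, 9.0]
width: 58.6
grasp_force: 19.7
```

Request:
play_rows(
  steps=[
    [[0,0,30],[0,0,0]],
    [[0,0,65],[0,0,0]],
    [[0,0,100],[0,0,0]],
    [[-5,-25,130],[0,0,0]],
    [[-12,-60,141],[0,0,0]],
    [[-19,-96,141],[0,0,0]],
    [[-26,-132,141],[0,0,0]],
    [[-33,-168,141],[0,0,0]],
    [[-40,-204,141],[0,0,0]],
    [[-47,-240,141],[0,0,0]],
    [[-50,-260,141],[0,0,0]],
    [[-51.8,-270,141],[0,0,0]],
  ],
)

```text
clock: 18.85
ee_pos: [570.2, -20.1, 311.4]
ee_rot: [3.136, 0.177, 0.002]
contact_force: [0.0, 0.5, -1.0]
width: 58.6
grasp_force: 22.2
```

Request:
play_rows(
  steps=[
    [[0,0,0],[0,0,0]],
    [[0,0,0],[0,0,0]],
  ],
)

```text
clock: 19.02
ee_pos: [570.8, -17.3, 310.9]
ee_rot: [-3.136, -0.179, -0.002]
contact_force: [0.6, 0.1, -1.3]
width: 58.7
grasp_force: 22.2
```

```bash
python3 - <<'E'
from h import *
st(); im=cam('side'); cv2.imwrite('pics/e.png',cv2.resize(im['color'][140:260,280:380,::-1],None,fx=5,fy=5))
E
```

```text
19.02 [570.8 -17.3 310.9] 6.5 [ 0.6  0.1 -1.3] 58.7
```

View pics/e.png

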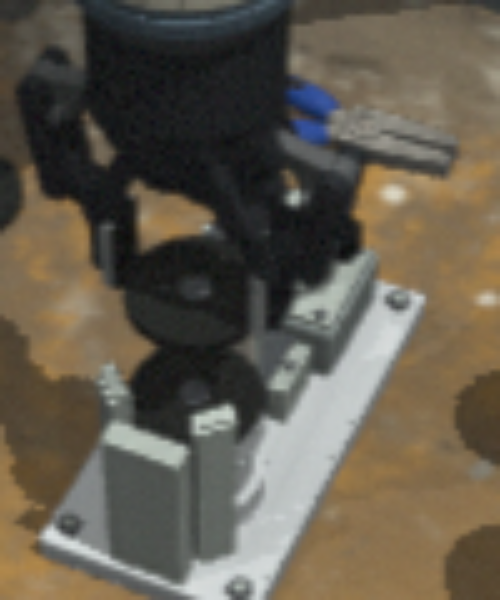

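The held spacer at (190,290) is level above the placed one at (197,390).

Request:
play_rows(
  steps=[
    [[0.4,0,-15],[0,0,0]],
    [[0.4,0,-25],[0,0,0]],
    [[0.4,0,-35],[0,0,0]],
    [[0.4,0,-45],[0,0,0]],
    [[0.4,0,-53],[0,0,0]],
    [[0.4,0,-56],[0,0,0]],
    [[0.4,0,-57.5],[0,0,0]],
    [[0.4,0,-58.5],[0,0,0]],
    [[0.4,0,-58.5],[0,0,0]],
    [[0.4,0,-58.5],[0,0,0]],
  ],
)

```text
clock: 19.9
ee_pos: [570.8, -17.1, 252.7]
ee_rot: [-3.136, -0.181, -0.0]
contact_force: [-7.5, 3.8, 21.2]
width: 58.3
grasp_force: 24.9
```

Request:
play_rows(
  steps=[
    [[0,0,0],[0,0,0]],
    [[0,0,0],[0,0,0]],
    [[0,0,2],[0,0,0]],
    [[0,0,30],[0,0,0]],
    [[0,0,65],[0,0,0]],
    [[-10,-30,70],[0,0,0]],
    [[-25,-60,70],[0,0,0]],
    [[-42,-95,70],[0,0,0]],
    [[-60,-130,70],[0,0,0]],
    [[-78,-165,60],[0,0,0]],
    [[-95,-195,50],[0,0,0]],
    [[-101,-203,40],[0,0,0]],
  ],
  jaw=74,
)

```text
clock: 20.9
ee_pos: [468.3, -224.0, 291.6]
ee_rot: [3.135, 0.177, 0.001]
contact_force: [1.0, -0.7, -1.9]
width: 73.9
grasp_force: 0.0
```

Request:
play_rows(
  steps=[
    [[0,0,0],[0,0,0]],
    [[0,0,0],[0,0,0]],
  ],
)

```text
clock: 21.07
ee_pos: [469.9, -220.8, 291.6]
ee_rot: [-3.136, -0.178, 0.001]
contact_force: [0.4, 1.1, 0.1]
width: 73.6
grasp_force: 0.0
```

```bash
python3 - <<'E'
from h import *
st(); im,W=survey(); e=comp(W,326,250,65,99,18); print(fitrim(e),e.mean(0),len(e))
E
```

```text
21.07 [ 469.9 -220.8  291.6] 6.5 [0.4 1.1 0.1] 73.6
low [400. 240.] [ 616.4 -229.3    9.6] [ 617.3 -230.6] [56.4 59.8] 346
low [446. 265.] [ 548.2 -353.7    6.9] [ 549.8 -353.6] [56.6 34.9] 224
nest top 88.6 303 spread [82.8 94.2]
((573.5247192382812, -18.879276275634766), (59.718109130859375, 66.98616790771484), 89.94778442382812) [571.20180925 -18.88880344  88.34636836] 435
```

```bash
cat >> h.py <<'E'
def sidespot(x,y):
    im=cam('side'); W=cloud(im); g=im['color'].max(-1)
    m=(abs(W[...,0]-x)<55)&(abs(W[...,1]-y)<55)&(W[...,2]<14)&(W[...,2]>-6)&(g<70)
    m=cv2.morphologyEx(m.astype(np.uint8),cv2.MORPH_OPEN,np.ones((3,3)))
    k,l,s,c=cv2.connectedComponentsWithStats(m)
    for i in range(1,k):
        if s[i,4]>60: P=W[l==i]; q=cv2.minAreaRect(P[:,:2].astype(np.float32)); print('side',P.mean(0).round(1),np.round(q[0],1),np.round(q[1],1),s[i,4],c[i].round())
    return im
E
python3 - <<'E'
from h import *
sidespot(470,-221)
E
```

```text
side [ 470.3 -220.     6.5] [ 466.8 -222.4] [67.7 56.1] 344 [272. 178.]
```

Request:
play_rows(
  steps=[
    [[0,0.8,-30],[0,0,0]],
    [[0,0.8,-60],[0,0,0]],
    [[0,0.8,-80],[0,0,0]],
    [[0,0.8,-90],[0,0,0]],
    [[0,0.8,-90],[0,0,0]],
  ],
  jaw=72,
)

```text
clock: 21.58
ee_pos: [470.3, -218.7, 200.5]
ee_rot: [-3.135, -0.182, 0.003]
contact_force: [-1.1, 0.1, 0.7]
width: 72.1
grasp_force: 0.0
```

Request:
play_rows(
  steps=[
    [[-0.5,-0.5,-12],[0,0,0]],
    [[-0.5,-0.5,-22],[0,0,0]],
    [[-0.5,-0.5,-28],[0,0,0]],
    [[-0.5,-0.5,-31],[0,0,0]],
    [[-0.5,-0.5,-31],[0,0,0]],
    [[-0.5,-0.5,-31],[0,0,0]],
  ],
)

```text
clock: 22.08
ee_pos: [469.7, -220.2, 171.1]
ee_rot: [3.136, 0.181, 0.0]
contact_force: [0.5, 0.3, 0.5]
width: 71.9
grasp_force: 0.0
```

Request:
play_rows(
  steps=[
    [[0,0,0],[0,0,0]],
    [[0,0,0],[0,0,0]],
    [[0,0,0],[0,0,0]],
    [[0,0,0],[0,0,0]],
  ],
  jaw=45,
)

```text
clock: 22.42
ee_pos: [469.7, -220.3, 171.5]
ee_rot: [3.136, 0.18, 0.001]
contact_force: [-1.0, 0.7, 9.0]
width: 58.7
grasp_force: 19.6
```

Request:
play_rows(
  steps=[
    [[0,0,30],[0,0,0]],
    [[0,0,65],[0,0,0]],
    [[0,0,100],[0,0,0]],
    [[10,20,130],[0,0,0]],
    [[25,50,141],[0,0,0]],
    [[41,82,141],[0,0,0]],
    [[57,114,141],[0,0,0]],
    [[73,146,141],[0,0,0]],
    [[89,178,141],[0,0,0]],
    [[98,197,141],[0,0,0]],
    [[101.3,203,141],[0,0,0]],
    [[101.3,203,141],[0,0,0]],
  ],
)

```text
clock: 23.42
ee_pos: [571.3, -15.8, 312.0]
ee_rot: [-3.136, -0.184, -0.001]
contact_force: [-0.9, -0.6, -1.3]
width: 58.4
grasp_force: 22.3
```

Request:
play_rows(
  steps=[
    [[0,0,0],[0,0,0]],
    [[0,0,0],[0,0,0]],
  ],
)

```text
clock: 23.58
ee_pos: [570.3, -18.2, 311.8]
ee_rot: [3.136, 0.179, -0.001]
contact_force: [-0.3, -0.4, -0.2]
width: 58.2
grasp_force: 22.3
```

Request:
play_rows(
  steps=[
    [[0.7,0.8,-15],[0,0,0]],
    [[0.7,0.8,-25],[0,0,0]],
    [[0.7,0.8,-35],[0,0,0]],
    [[0.7,0.8,-43],[0,0,0]],
    [[0.7,0.8,-48],[0,0,0]],
    [[0.7,0.8,-50],[0,0,0]],
    [[0.7,0.8,-51.5],[0,0,0]],
    [[0.7,0.8,-51.5],[0,0,0]],
  ],
)

```text
clock: 24.25
ee_pos: [571.5, -16.5, 260.7]
ee_rot: [3.136, 0.181, -0.0]
contact_force: [-2.4, -0.1, 4.0]
width: 58.3
grasp_force: 22.8
```

Request:
play_rows(
  steps=[
    [[0,0,0],[0,0,0]],
    [[0,0,0],[0,0,0]],
    [[0,0,2],[0,0,0]],
    [[0,0,30],[0,0,0]],
    [[0,-5,60],[0,0,0]],
    [[-3,-40,60],[0,0,0]],
    [[-6,-78,60],[0,0,0]],
    [[-10,-116,60],[0,0,0]],
    [[-14,-154,60],[0,0,0]],
    [[-18,-192,50],[0,0,0]],
    [[-22,-230,40],[0,0,0]],
    [[-24,-250,30],[0,0,0]],
  ],
  jaw=74,
)

```text
clock: 25.25
ee_pos: [547.0, -270.2, 290.3]
ee_rot: [3.135, 0.178, 0.002]
contact_force: [0.9, 0.5, 0.4]
width: 74.2
grasp_force: 0.0
```

```bash
python3 - <<'E'
from h import *
st(); im,W=survey(); e=comp(W,326,250,65,106,18); print(fitrim(e),e.mean(0),len(e)); sidespot(541,-349)
E
```

```text
25.25 [ 547.  -270.2  290.3] 6.5 [0.9 0.5 0.4] 74.2
low [399. 240.] [ 617.3 -227.2    9.3] [ 616.7 -228.3] [56.1 57.7] 328
low [341. 264.] [551.2 -66.3  11.9] [556.6 -60.8] [160.5  32.7] 406
low [309. 265.] [548.2  20.5  12.2] [558.   15.5] [138.2  37.6] 407
nest top 95.3 305 spread [ 88.8 101.4]
((574.9583129882812, -16.560457229614258), (61.78861999511719, 75.75563049316406), 114.20919036865234) [571.05762149 -18.34409699  94.59537103] 446
side [ 552.4 -344.9    6.3] [ 550.2 -348.2] [39.4 63.9] 204 [212. 180.]
```

Request:
play_rows(
  steps=[
    [[-3,-35,-10],[0,0,0]],
    [[-5.5,-70,-20],[0,0,0]],
    [[-5.5,-78.6,-50],[0,0,0]],
    [[-5.5,-78.6,-80],[0,0,0]],
    [[-5.5,-78.6,-90],[0,0,0]],
    [[-5.5,-78.6,-90],[0,0,0]],
    [[-5.5,-78.6,-90],[0,0,0]],
  ],
  jaw=72,
)

```text
clock: 25.93
ee_pos: [542.4, -344.3, 200.9]
ee_rot: [-3.136, -0.182, 0.0]
contact_force: [-0.2, -0.1, 0.8]
width: 72.1
grasp_force: 0.0
```

```bash
python3 - <<'E'
from h import *
st(); im=sidespot(541,-349)
cv2.imwrite('pics/f.png',cv2.resize(im['color'][120:240,150:270,::-1],None,fx=4,fy=4))
E
```

```text
25.93 [ 542.4 -344.3  200.9] 6.6 [-0.2 -0.1  0.8] 72.1
side [ 553.5 -345.3    6.5] [ 552.8 -349.1] [34.5 63.5] 189 [212. 180.]
```

View pics/f.png

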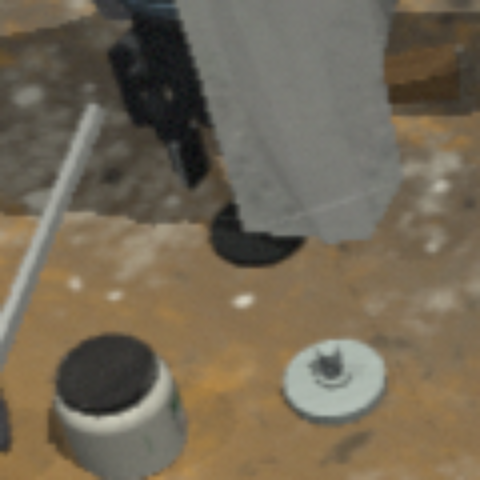

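The spacer at (255,235) is half hidden by a grey object in the foreground and has not moved. The disc at (333,380) is where it was.

Request:
play_rows(
  steps=[
    [[-0.9,-4,-10],[0,0,0]],
    [[-0.9,-4,-20],[0,0,0]],
    [[-0.9,-4,-27],[0,0,0]],
    [[-0.9,-4,-31],[0,0,0]],
    [[-0.9,-4,-31],[0,0,0]],
    [[-0.9,-4,-31],[0,0,0]],
  ],
)

```text
clock: 26.48
ee_pos: [541.1, -348.9, 169.0]
ee_rot: [-3.136, -0.18, 0.001]
contact_force: [-0.5, -0.8, -0.1]
width: 71.8
grasp_force: 0.0
```

Request:
play_rows(
  steps=[
    [[0,0,0],[0,0,0]],
    [[0,0,0],[0,0,0]],
    [[0,0,0],[0,0,0]],
    [[0,0,0],[0,0,0]],
  ],
  jaw=45,
)

```text
clock: 26.82
ee_pos: [541.2, -349.0, 169.8]
ee_rot: [3.136, 0.18, 0.001]
contact_force: [-2.3, 0.7, 6.5]
width: 58.4
grasp_force: 21.2
```

Shift to the nest is (30, 331.7).

Request:
play_rows(
  steps=[
    [[0,0,30],[0,0,0]],
    [[0,0,65],[0,0,0]],
    [[0,0,100],[0,0,0]],
    [[3,25,130],[0,0,0]],
    [[6,60,146],[0,0,0]],
    [[9,98,146],[0,0,0]],
    [[12,136,146],[0,0,0]],
    [[15,174,146],[0,0,0]],
    [[18,212,146],[0,0,0]],
    [[22,250,146],[0,0,0]],
    [[26,288,146],[0,0,0]],
    [[29.8,320,146],[0,0,0]],
  ],
)

```text
clock: 27.82
ee_pos: [570.7, -26.6, 315.5]
ee_rot: [-3.136, -0.181, -0.0]
contact_force: [0.6, 0.3, -0.1]
width: 58.7
grasp_force: 22.3
```

Request:
play_rows(
  steps=[
    [[0,10,0],[0,0,0]],
    [[0,12,0],[0,0,0]],
    [[0,12,0],[0,0,0]],
    [[0,12,0],[0,0,0]],
  ],
)

```text
clock: 28.15
ee_pos: [570.9, -17.9, 315.3]
ee_rot: [3.136, 0.18, 0.0]
contact_force: [-0.7, -0.8, -0.4]
width: 58.6
grasp_force: 22.3
```

Request:
play_rows(
  steps=[
    [[0.2,0.6,-15],[0,0,0]],
    [[0.2,0.6,-25],[0,0,0]],
    [[0.2,0.6,-34],[0,0,0]],
    [[0.2,0.6,-42],[0,0,0]],
    [[0.2,0.6,-46],[0,0,0]],
    [[0.2,0.6,-48],[0,0,0]],
    [[0.2,0.6,-49.5],[0,0,0]],
    [[0.2,0.6,-49.5],[0,0,0]],
  ],
)

```text
clock: 28.82
ee_pos: [571.2, -16.5, 266.0]
ee_rot: [3.136, 0.181, 0.0]
contact_force: [-0.5, 1.5, -1.3]
width: 58.4
grasp_force: 22.3
```

Request:
play_rows(
  steps=[
    [[0,0,-1],[0,0,0]],
    [[0,0,-1],[0,0,0]],
  ],
)

```text
clock: 28.98
ee_pos: [571.3, -16.4, 265.7]
ee_rot: [3.136, 0.181, 0.002]
contact_force: [-3.1, -0.7, 12.0]
width: 58.6
grasp_force: 23.3
```

Request:
play_rows(
  steps=[
    [[0,0,0],[0,0,0]],
    [[0,0,0],[0,0,0]],
    [[0,0,2],[0,0,0]],
    [[0,0,30],[0,0,0]],
    [[0,-5,60],[0,0,0]],
    [[8,-40,60],[0,0,0]],
    [[16,-75,60],[0,0,0]],
    [[24,-110,60],[0,0,0]],
    [[30,-140,50],[0,0,0]],
    [[30,-140,40],[0,0,0]],
  ],
  jaw=76,
)

```text
clock: 29.82
ee_pos: [602.3, -161.4, 305.2]
ee_rot: [3.134, 0.175, 0.005]
contact_force: [-1.0, -0.1, -0.3]
width: 76.0
grasp_force: 0.0
```

```bash
python3 - <<'E'
from h import *
st(); im,W=survey(); e=comp(W,326,250,65,113,18); print(fitrim(e),e.mean(0),len(e))
im=cam('side'); cv2.imwrite('pics/g.png',cv2.resize(im['color'][120:280,200:400,::-1],None,fx=4,fy=3.75))
E
```

```text
29.82 [ 602.3 -161.4  305.2] 6.4 [-1.  -0.1 -0.3] 76.0
low [339. 245.] [602.  -61.7  11.5] [601.9 -61.8] [71.4 25.6] 156
low [458. 314.] [ 415.9 -384.7    9.6] [ 410.1 -381.2] [35.2 67.6] 214
nest top 102.9 311 spread [ 96.6 108.9]
((583.6950073242188, -17.78877067565918), (64.78590393066406, 92.9440689086914), 93.38739013671875) [579.50824251 -17.65716268 101.29841577] 574
```

View pics/g.png

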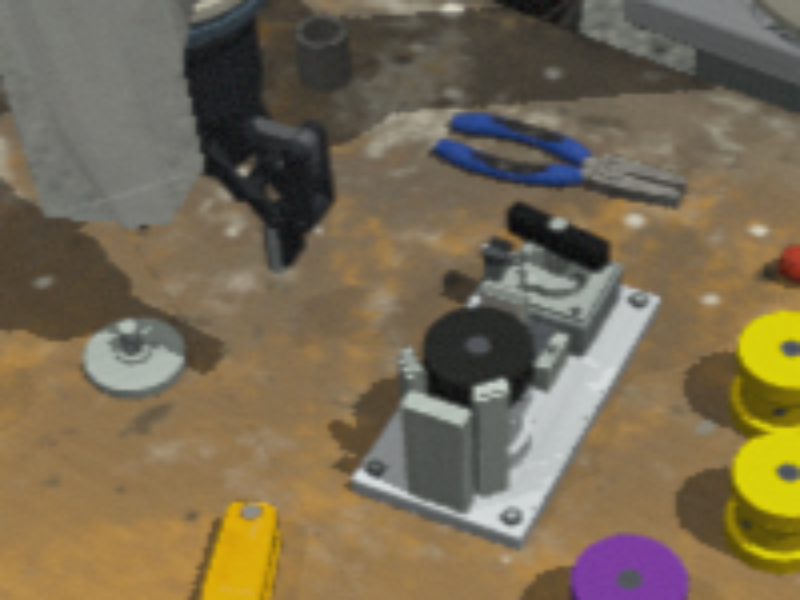

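The side view shows four spacers stacked squarely in the nest, at (478,355). The disc is still at (135,355) and the knob bar at (557,230) is turned open.

Request:
play_rows(
  steps=[
    [[7,-35,-10],[0,0,0]],
    [[13.5,-67,-30],[0,0,0]],
    [[13.5,-67,-60],[0,0,0]],
    [[13.5,-67,-90],[0,0,0]],
    [[13.5,-67,-100],[0,0,0]],
    [[13.5,-67,-100],[0,0,0]],
    [[13.5,-67,-100],[0,0,0]],
  ],
)

```text
clock: 30.5
ee_pos: [615.0, -222.6, 205.6]
ee_rot: [-3.136, -0.182, 0.0]
contact_force: [-0.5, -0.5, 1.8]
width: 76.0
grasp_force: 0.0
```

```bash
python3 - <<'E'
from h import *
st(); im=cam('side'); W=cloud(im); s=W[195:232,210:260].reshape(-1,3)
m=(s[:,2]>6)&(s[:,2]<14); P=s[m]; print(P.mean(0),cv2.minAreaRect(P[:,:2].astype(np.float32)),m.sum())
m=(s[:,2]>22)&(s[:,2]<40); print('stud',s[m].mean(0),m.sum())
E
```

```text
30.5 [ 615.  -222.6  205.6] 6.6 [-0.5 -0.5  1.8] 76.0
[ 618.01046464 -227.21748996   10.06913484] ((626.4666137695312, -236.03126525878906), (60.161903381347656, 80.90255737304688), 51.537723541259766) 337
stud [ 616.34456195 -227.38318812   32.08178997] 34
```

Request:
play_rows(
  steps=[
    [[1,-5.2,-10],[0,0,0]],
    [[1,-5.2,-20],[0,0,0]],
    [[1,-5.2,-29],[0,0,0]],
    [[1,-5.2,-34],[0,0,0]],
    [[1,-5.2,-34],[0,0,0]],
    [[1,-5.2,-34],[0,0,0]],
  ],
)

```text
clock: 31.05
ee_pos: [615.5, -228.5, 170.3]
ee_rot: [-3.136, -0.18, 0.001]
contact_force: [-0.2, 0.2, 0.1]
width: 75.8
grasp_force: 0.0
```

Request:
play_rows(
  steps=[
    [[0,0,0],[0,0,0]],
    [[0,0,0],[0,0,0]],
    [[0,0,0],[0,0,0]],
    [[0,0,0],[0,0,0]],
  ],
  jaw=45,
  grip_force=35,
)

```text
clock: 31.38
ee_pos: [615.8, -228.7, 171.4]
ee_rot: [3.136, 0.18, 0.001]
contact_force: [-2.0, 0.4, 5.6]
width: 58.3
grasp_force: 36.9
```

Request:
play_rows(
  steps=[
    [[0,0,30],[0,0,0]],
    [[0,0,65],[0,0,0]],
    [[0,0,100],[0,0,0]],
    [[-5,20,130],[0,0,0]],
    [[-11,52,144],[0,0,0]],
    [[-18,85,144],[0,0,0]],
    [[-25,119,144],[0,0,0]],
    [[-32,153,144],[0,0,0]],
    [[-39,187,144],[0,0,0]],
    [[-43,205,144],[0,0,0]],
    [[-44.6,211.5,144],[0,0,0]],
    [[-44.6,211.5,144],[0,0,0]],
  ],
)

```text
clock: 32.38
ee_pos: [570.7, -15.7, 315.0]
ee_rot: [-3.136, -0.184, 0.0]
contact_force: [0.3, -0.2, -2.0]
width: 57.9
grasp_force: 39.3
```

Request:
play_rows(
  steps=[
    [[0,0,0],[0,0,0]],
    [[0,0,0],[0,0,0]],
  ],
)

```text
clock: 32.55
ee_pos: [571.4, -18.1, 314.8]
ee_rot: [3.136, 0.179, 0.001]
contact_force: [0.5, 0.1, -1.8]
width: 58.1
grasp_force: 39.3
```

```bash
python3 - <<'E'
from h import *
st(); im=cam('side'); cv2.imwrite('pics/i.png',cv2.resize(im['color'][130:270,270:390,::-1],None,fx=4,fy=4))
E
```

```text
32.55 [571.4 -18.1 314.8] 6.5 [ 0.5  0.1 -1.8] 58.1
```

View pics/i.png

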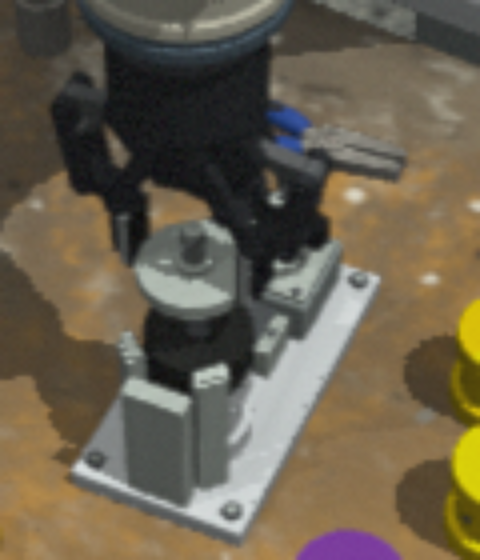

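The disc at (192,270) is held level, stud up, above the stack.

Request:
play_rows(
  steps=[
    [[0,0.9,-10],[0,0,0]],
    [[0,0.9,-20],[0,0,0]],
    [[0,0.9,-28],[0,0,0]],
    [[0,0.9,-33],[0,0,0]],
    [[0,0.9,-37],[0,0,0]],
    [[0,0.9,-39],[0,0,0]],
    [[0,0.9,-40],[0,0,0]],
    [[0,0.9,-40.5],[0,0,0]],
    [[0,0.9,-40.5],[0,0,0]],
  ],
)

```text
clock: 33.35
ee_pos: [571.1, -16.2, 274.5]
ee_rot: [3.136, 0.18, 0.001]
contact_force: [0.2, -0.5, -2.2]
width: 58.1
grasp_force: 39.3
```

Request:
play_rows(
  steps=[
    [[0,0,-1],[0,0,0]],
    [[0,0,-1.5],[0,0,0]],
    [[0,0,-1.5],[0,0,0]],
  ],
)

```text
clock: 33.6
ee_pos: [571.2, -16.1, 274.3]
ee_rot: [3.136, 0.181, 0.003]
contact_force: [-7.1, 0.8, 22.8]
width: 57.9
grasp_force: 41.7
```

Request:
play_rows(
  steps=[
    [[0,0,0],[0,0,0]],
    [[0,0,0],[0,0,0]],
    [[0,0,2],[0,0,0]],
    [[0,0,30],[0,0,0]],
    [[0,0,65],[0,0,0]],
    [[-20,0,75],[0,0,7]],
    [[-45,-4,75],[0,0,14]],
    [[-70,-7,75],[0,0,21]],
    [[-90,-10,75],[0,0,28]],
    [[-105,-12,75],[0,0,35]],
    [[-109,-14,75],[0,0,42]],
    [[-109,-14,75],[0,0,49]],
  ],
  jaw=74,
)

```text
clock: 34.6
ee_pos: [460.8, -30.3, 348.0]
ee_rot: [-2.775, -1.473, 0.001]
contact_force: [0.9, 0.1, 0.3]
width: 73.7
grasp_force: 0.0
```

```bash
python3 - <<'E'
from h import *
st(); im,W=survey(); e=comp(W,326,250,105,120,12); print(e.mean(0),len(e))
im=cam('side'); cv2.imwrite('pics/j.png',cv2.resize(im['color'][130:270,270:390,::-1],None,fx=4,fy=4))
E
```

```text
34.6 [460.8 -30.3 348. ] 55.9 [0.9 0.1 0.3] 73.7
low [339. 253.] [580.5 -62.3  11.4] [586.6 -59.8] [101.1  34.1] 253
low [307. 249.] [590.5  27.4  11.2] [594.2  27.8] [26.9 72.5] 153
low [458. 314.] [ 416.3 -385.2    9.7] [ 410.5 -383.6] [33.3 64.2] 215
nest top 112.9 302 spread [106.9 119.2]
[575.90974467 -17.72503315 112.5398835 ] 347
```

View pics/j.png

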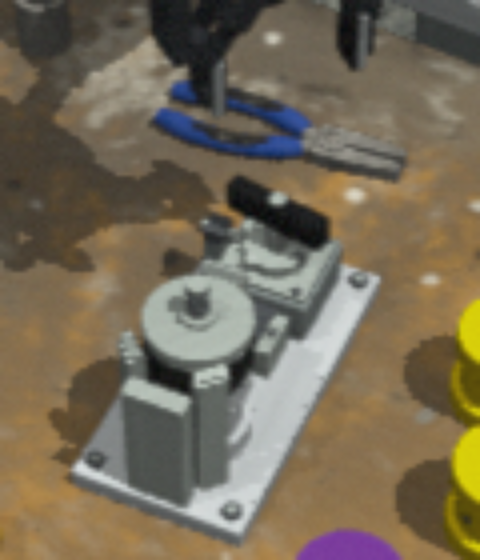

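The disc at (198,315) sits flat on the stack, stud up, and the knob bar is at (277,212).

Request:
play_rows(
  steps=[
    [[1.5,0.3,-20],[0,0,7]],
    [[1.5,0.3,-40],[0,0,14]],
    [[1.5,0.3,-50],[0,0,21]],
    [[1.5,0.3,-50],[0,0,28]],
    [[1.5,0.3,-50],[0,0,31.7]],
    [[1.5,0.3,-60],[0,0,31.7]],
    [[1.5,0.3,-80],[0,0,31.7]],
    [[1.5,0.3,-95],[0,0,31.7]],
    [[1.5,0.3,-102],[0,0,31.7]],
    [[1.5,0.3,-102],[0,0,31.7]],
    [[1.5,0.3,-102],[0,0,31.7]],
  ],
  jaw=45,
)

```text
clock: 35.62
ee_pos: [463.8, -29.9, 245.9]
ee_rot: [-2.275, -2.166, 0.0]
contact_force: [0.3, -0.2, 0.7]
width: 44.8
grasp_force: 0.0
```

Request:
play_rows(
  steps=[
    [[0,0,0],[0,0,0]],
    [[0,0,0],[0,0,0]],
    [[0,0,0],[0,0,0]],
    [[0,0,0],[0,0,0]],
    [[0,0,0],[0,0,0]],
    [[0,0,0],[0,0,0]],
  ],
  jaw=0,
  grip_force=40,
)

```text
clock: 36.12
ee_pos: [462.2, -29.7, 246.4]
ee_rot: [-2.272, -2.167, 0.003]
contact_force: [-13.5, -0.9, 19.0]
width: 13.0
grasp_force: 39.5
```

```bash
python3 - <<'E'
from h import *
st()
E
```

```text
36.12 [462.2 -29.7 246.4] 87.3 [-13.5  -0.9  19. ] 13.0
```

Request:
play_rows(
  steps=[
    [[-1,0,-1],[0,0,-7]],
    [[-1,0,-1],[0,0,-14]],
    [[-1,0,-1],[0,0,-21]],
    [[-1,0,-1],[0,0,-28]],
    [[-1,0,-1],[0,0,-35]],
    [[-1,0,-1],[0,0,-42]],
    [[-1,0,-1],[0,0,-49]],
    [[-1,0,-1],[0,0,-56]],
    [[-1,0,-1],[0,0,-63]],
    [[-1,0,-1],[0,0,-70]],
    [[-1,0,-1],[0,0,-76]],
    [[-1,0,-1],[0,0,-80]],
  ],
  grip_force=60,
)

```text
clock: 37.12
ee_pos: [462.6, -30.5, 246.4]
ee_rot: [3.134, 0.191, 0.003]
contact_force: [-9.1, -11.9, 32.9]
width: 13.0
grasp_force: 64.5
```

Request:
play_rows(
  steps=[
    [[0,0,0],[0,0,0]],
    [[0,0,0],[0,0,0]],
    [[0,0,0],[0,0,0]],
  ],
)

```text
clock: 37.37
ee_pos: [462.6, -30.5, 246.4]
ee_rot: [3.133, 0.2, 0.003]
contact_force: [-9.1, -11.6, 33.2]
width: 12.7
grasp_force: 64.5
```

```bash
python3 - <<'E'
from h import *
st(); print(robot.observe()['moment'])
E
```

```text
37.37 [462.6 -30.5 246.4] 7.3 [ -9.1 -11.6  33.2] 12.7
[-2.11535079  1.57643214  0.14945475]
```

Request:
play_rows(
  steps=[
    [[0,0,0],[0,0,0]],
    [[0,0,0],[0,0,0]],
    [[0,0,0],[0,0,0]],
    [[0,0,0],[0,0,0]],
    [[0,0,30],[0,0,0]],
    [[0,0,60],[0,0,0]],
    [[-10,-30,95],[0,0,0]],
    [[-20,-65,120],[0,0,0]],
    [[-30,-100,140],[0,0,0]],
    [[-40,-135,140],[0,0,0]],
    [[-45,-170,140],[0,0,0]],
    [[-45,-200,140],[0,0,0]],
  ],
  jaw=50,
)

```text
clock: 38.37
ee_pos: [416.3, -232.0, 385.5]
ee_rot: [3.134, 0.198, 0.001]
contact_force: [0.6, 0.2, -0.2]
width: 50.2
grasp_force: 0.0
```

```bash
python3 - <<'E'
from h import *
st(); im,W=survey(); q,h,k=blob(im,W,330,296,88,105,22); print('knob',q,h,k)
cv2.imwrite('pics/k.png',cv2.resize(im['color'][215:325,280:380,::-1],None,fx=5,fy=5,interpolation=2))
e=comp(W,326,250,105,120,12); print(e.mean(0))
E
```

```text
38.37 [ 416.3 -232.   385.5] 7.2 [ 0.6  0.2 -0.2] 50.2
low [340. 246.] [600.4 -62.8  11.3] [599.8 -61.4] [75.8 25.2] 138
low [341. 273.] [524.9 -66.3  13. ] [521.7 -64.1] [85.3 35.1] 277
nest top 112.7 298 spread [107.2 118.9]
knob ((463.2973937988281, -32.2945556640625), (64.30897521972656, 13.863253593444824), 12.657708168029785) 94.38304629043371 131
[579.23243522 -19.47326957 112.47646697]
```

View pics/k.png

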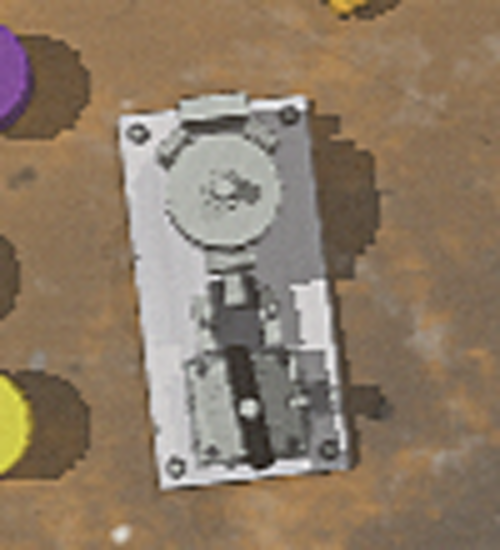

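The knob bar at (250,405) is back along the nest axis, about 0.1 rad off it. The disc at (223,191) sits against the V plates, with the jaw touching it at (230,258).

```bash
python3 - <<'E'
from h import *
im=cam('top'); print(ray(im,324.2,252.8,113).round(1), ray(im,326.35,272.9,15).round(1))
W=cloud(im); H=W[...,2]; s=W[238:268,309:340].reshape(-1,3); s=s[s[:,2]>105]
a=np.radians(6.6);ax=np.array([np.cos(a),np.sin(a)]); d=(s[:,:2]-[575.2,-18.8]); L=np.c_[d@ax,d@[-ax[1],ax[0]]]
print('y extent at |x|<8',L[abs(L[:,0])<8][:,1].min(),L[abs(L[:,0])<8][:,1].max(), 'stud',s[s[:,2]>125].mean(0),(s[:,2]>125).sum())
E
```

```text
[574.5 -19.2 113. ] [525.3 -26.2  15. ]
y extent at |x|<8 -28.9702478435807 29.04712741086548 stud [574.97628566 -18.38350962 138.87506014] 21
```

```bash
python3 -c "
from cell import robot; print(robot.finish_job())"
```

```text
the job is handed in; nothing more can be done
None
```

I handed the job in at about 38 s: the body, all four spacers and the steel disc (stud up) are stacked and clamped in the nest. The knob rests about 0.1 rad from clamped, and the disc measures within about 1 mm of the nest axis. The hand-in gave no verdict, so the judged result is not known to me.

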